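# Unstack a medicine order into its trays

## Task

Take apart the stack of medicine packs and set each one upright, flat on the floor of the green tray that has its shape: the round pot in the round tray, the foil blister bundle in the oblong tray, the square brown carton in the square tray and the long white carton in the long tray. Do not tip any pack over, and leave the tape roll and the brown squeeze bottle standing where they are.

Things in the scene. Friction and masses are not known exactly. Their poses are not given: they have to be found in the camera images.
- long_carton: Long white carton, 142 x 62 x 34 mm (x, y, z), about 220 g, lying flat on the table at the bottom of the stack; origin at the centre of its underside, x along its length, z up. The blister bundle and the square carton lie side by side on it, 35 mm either side of its middle along x, about parallel to it; which is on which end varies.
- blister_bundle: Bundle of silvery blister packs with rows of white domes on top, a rigid block 66 x 36 x 34 mm (x, y, z), about 90 g, on the long carton; origin at the centre of its underside, x along its length, z up.
- square_carton: Brown cardboard carton, 54 x 54 x 34 mm, about 80 g, on the long carton; origin at the centre of its underside, z up, x and y square to its sides.
- ointment_pot: Round ointment pot of amber glass with a black lid, straight sided, 36 mm across and 36 mm high, about 60 g; it stands on top of either the blister bundle or the square carton; origin at the centre of its underside, z up.
- long_tray: Fixed shallow green tray, floor 3 mm thick, rim 4 mm wide and 8 mm high over the table (5 mm above the tray floor), inside 158 x 78 mm; origin at the centre of its underside on the table, x along the inner 158 mm side, z up. For the long carton, with 8 mm to spare all round.
- oblong_tray: Fixed shallow green tray, floor 3 mm thick, rim 4 mm wide and 8 mm high over the table (5 mm above the tray floor), inside 82 x 52 mm; origin at the centre of its underside on the table, x along the inner 82 mm side, z up. For the blister bundle, with 8 mm to spare all round.
- square_tray: Fixed shallow green tray, floor 3 mm thick, rim 4 mm wide and 8 mm high over the table (5 mm above the tray floor), inside 70 x 70 mm; origin at the centre of its underside on the table, x and y square to its sides, z up. For the square carton, with 8 mm to spare all round.
- round_tray: Fixed shallow green tray, floor 3 mm thick, rim 4 mm wide and 8 mm high over the table (5 mm above the tray floor), inside 52 (diameter) mm; origin at the centre of its underside on the table, z up. For the ointment pot, with 8 mm to spare all round.
- tape_roll: Bystander: loose roll of clear tape lying flat, 84 mm across, 30 mm high; origin at the centre of its underside, z up. To be left alone.
- squeeze_bottle: Bystander: loose reddish brown squeeze bottle with a white nozzle, 52 mm across, 125 mm high, standing; origin at the centre of its underside, z up. To be left alone.
There are look-alikes about, which are no part of the job. Leave any yellow look-alike of the square_carton alone.

How it is judged:
By the outcome, as a careful person would: the job done as asked, in the order asked, and still so for the second after the job is handed in, with the robot touching nothing.
It also fails if it takes over 112 s, if anything falls off the work surface, if the arm or the gripper's body presses on something with over 40 N, if the wrist force passes 120 N, or if a joint passes its speed limit or range.

## Robot

A 6-joint arm with a two-finger parallel gripper is mounted at the origin on the work surface. World frame = base frame: x ahead of the robot, y to its left, z up, the work surface at z = 0. Lengths are in m, angles in degrees, forces in N, time in s.
With the tool pointing down it reaches from about 0.375 to 0.9 m from the base axis. Payload 3.1 kg.
Tool frame: the origin (TCP) lies midway between the tips of the shut fingers; the grasp point (between the pads) lies 19 mm behind it; z points along the fingers, y is the direction in which the jaws open and shut (so a half turn about z gives the same grasp; the last joint's range is limited). The gripper opens to 87 mm and grips with 3 to 60 N. Pads are 19 mm wide; open, the fingers measure 117 mm over their backs; the gripper's body (75 mm by 190 mm) begins 51 mm behind the grasp point.
Start: joints at [62.538, 30.224, 82.088, -0, 67.689, -10.227], TCP at [0.185, 0.597, 0.223] pointing down, gripper open.
Joint ranges: [-176.69, 176.69], [-43.24, 126.21], [12.49, 139.97], [-82, 262], [0, 151.66], [-163.58, 163.58]. Speed limits (degrees/s): [159.86, 159.86, 180, 180, 180, 180].

## Interface

Orientations are given as a 3x3 rotation matrix whose columns are the frame's x, y, z axes.
In Python, from rig import bot, capture, get_calibration gives the robot as it stands.
- The arm moves only by the tool play_rows, never from a script. Its arguments are lists of equal length, an entry for each row: "fingers": the closure in counts, from 0 (fully open) to 255 (shut); "linear": the shift along the tool's x, y, z in mm, a list of three; "rot": the turn, a rotation vector about the tool's x, y, z in degrees, a list of three. A call has 1 to 20 rows; each row is the pose to reach, as a shift and turn from the pose commanded when the call began, along the tool's axes at that moment; what a row does not reach only later rows make up. A row lasts 1/10 s, in which the tool goes at most 50 mm and 8.59 degrees, less where a joint would pass 70% of its speed; a pose out of reach is approached as far as the arm can. A call with a gripper value outside its range is refused whole. The fingers move at their own pace and stop on an object; the grip force is fixed at half the most. Time passes only in rows, so rows that repeat a pose let the fingers close. It gives the time, the measured TCP pose, the force and the opening at its end, in the units of the state.
- bot.read_state(): the state, without advancing time (a new reading comes with each control period).
- capture(name): name is "scene" or "top" or "wrist"; returns the picture (480x640x3 uint8, red, green, blue); there is no depth.
- get_calibration(name): a dict with "vfov" (degrees; the focal length in pixels is half the picture's height over the tangent of half this angle, whatever the lens; pixels are square), "cx", "cy" (the principal point, pixels), "dist" ([k1, k2, p1, p2, k3] as OpenCV has them; the pictures are not rectified), "camera_from_world" (4x4, takes a point from world to camera coordinates). Camera axes: x right, y down, z forward; pixel columns grow to the right and rows downward; lengths in m; the calibration is good to about 2 mm. A picture is of the moment at which its call begins: read the wrist's pose just before it. get_calibration takes no time and is no camera call; for the wrist camera it gives the pose at the moment of the call.
- bot.hand_in(): hands the job in, once; it reports no verdict.
The state is a dict: "time_s": time; "joint_positions": joint angles; "qvel": joint speeds; "tau": joint torques, N m; "position": TCP position; "tcp_rot": TCP orientation; "force": force on the tool from outside, world axes, zero at the start; "moment": the same for the moment, N m; "opening": opening from 0.0 (shut) to 1.0 (fully open).
Only numpy, scipy, OpenCV 4.12 (cv2) and the standard library are available. Lean on these libraries where they do the work, as an engineer would, in place of code of your own. Each camera call takes 0.05 s, during which the arm holds its last target.

## Working session

There is one attempt and no reset: what is moved stays moved. The work goes in short steps, Python scripts to look and compute and a tool call to move; the robot and the scene stay as the last step left them, time stands still between calls to the robot, and variables do not carry over. Pictures are saved under pics/ and viewed, and the job is handed in when it is done.

Besides the shell and the picture viewer there is one more tool, called after "Call:" in YAML: its name, and indented under it one key for each argument. play_rows: Moves the arm, as the interface text tells. Its arguments: {"type":"object","properties":{"fingers":{"type":"array"},"linear":{"type":"array"},"rot":{"type":"array"}},"required":["fingers","linear","rot"]}

```bash
ls; mkdir -p pics; python3 - <<'E'
from rig import bot,capture,get_calibration
import cv2
for n in ("scene","top","wrist"):
    im=capture(n); cv2.imwrite(f"pics/{n}0.png",im[:,:,::-1]); 
    c=get_calibration(n); print(n,c)
print(bot.read_state())
E
```

```text
pics
scene {'vfov': 53.85749505761243, 'cx': 321.1491578035176, 'cy': 246.29639558996917, 'dist': array([0.02044618, 0.        , 0.        , 0.        , 0.        ]), 'camera_from_world': array([[-0.0090936 ,  0.99985151, -0.01463754, -0.00431446],
       [ 0.59822693, -0.00628999, -0.80130205, -0.27690288],
       [-0.80127514, -0.01604329, -0.5980809 ,  1.39386323],
       [ 0.        ,  0.        ,  0.        ,  1.        ]])}
top {'vfov': 50.50495698408613, 'cx': 319.13368699084157, 'cy': 237.5057532791175, 'dist': array([-0.10481155,  0.        ,  0.        ,  0.        ,  0.        ]), 'camera_from_world': array([[-1.02449438e-02, -9.99725329e-01,  2.10786300e-02,
         6.12596819e-04],
       [-9.92543402e-01,  7.60633726e-03, -1.21654176e-01,
         5.27731148e-01],
       [ 1.21460430e-01, -2.21677953e-02, -9.92348705e-01,
         1.11699387e+00],
       [ 0.00000000e+00,  0.00000000e+00,  0.00000000e+00,
         1.00000000e+00]])}
wrist {'vfov': 63.54569314278903, 'cx': 319.0844318220948, 'cy': 237.76833772527056, 'dist': array([-0.06773924,  0.        ,  0.        ,
[... 468 characters left out ...]
  8.21411028e+01, -4.05649991e-04,
        6.76891966e+01, -1.02263998e+01]), 'qvel': array([ 0.06902062, -0.1768633 , -0.20120996, -0.05244234, -0.00396297,
        0.14935158]), 'tau': array([ 5.89386236e-04, -4.40428305e+01, -1.76841187e+01,  6.33465196e-02,
        5.52539108e-02, -8.74548664e-05]), 'position': array([0.18485268, 0.59643473, 0.22177705]), 'tcp_rot': array([[-9.55110103e-01,  2.96250025e-01, -7.83050283e-04],
       [ 2.96250911e-01,  9.55108939e-01, -1.52105517e-03],
       [ 2.97285693e-04, -1.68475452e-03, -9.99998537e-01]]), 'force': array([-0.28660029,  0.16093275,  0.21918306]), 'moment': array([-0.05012803,  0.01274092, -0.00529838]), 'opening': 1.0020789159477395}
```

View pics/top0.png

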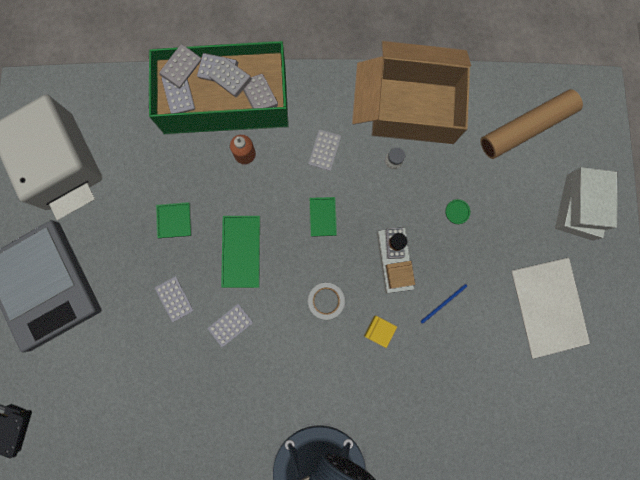

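View pics/scene0.png

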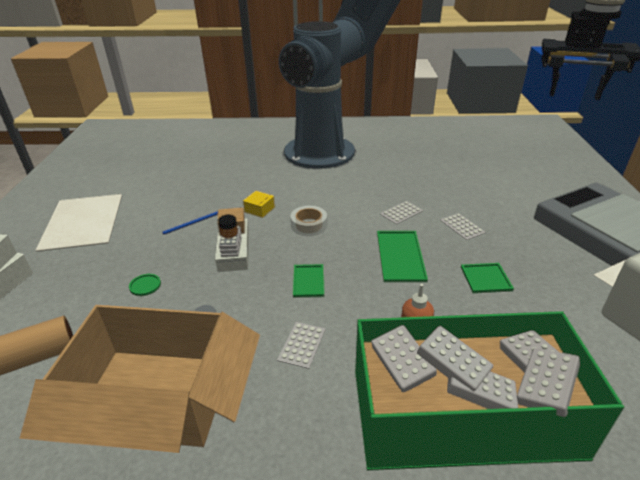

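View pics/wrist0.png

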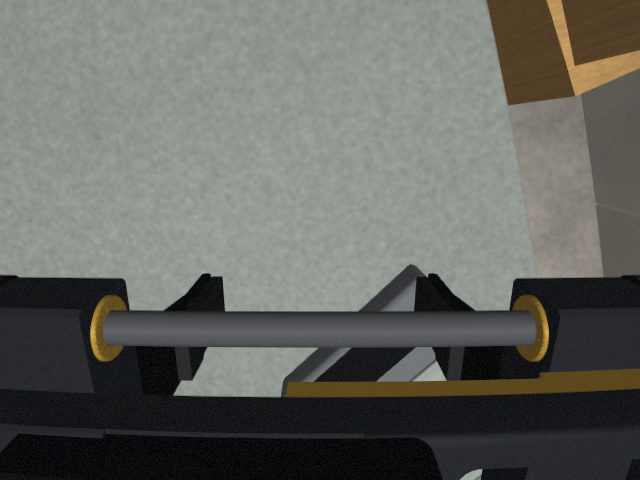

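The top view shows the pot at (398,241) on the blister bundle at the far end, and the square carton at (400,276) on the near end of the long carton. The trays are square at (174,221), long at (241,252), oblong at (323,217) and round at (458,211). The yellow look-alike is at (381,332).

```bash
cat > h.py <<'E'
import numpy as np,cv2
from rig import bot,capture,get_calibration
def K(c):
    f=240/np.tan(np.radians(c['vfov']/2)); return np.array([[f,0,c['cx']],[0,f,c['cy']],[0,0,1.]])
def toworld(px,z,c):
    px=np.asarray(px,float).reshape(-1,1,2)
    u=cv2.undistortPoints(px,K(c),np.asarray(c['dist']))[:,0]
    T=c['camera_from_world'];R=T[:3,:3];o=-R.T@T[:3,3]
    d=np.c_[u,np.ones(len(u))]@R
    return o+d*((z-o[2])/d[:,2])[:,None]
def topx(P,c):
    T=c['camera_from_world'];rv,_=cv2.Rodrigues(T[:3,:3])
    return cv2.projectPoints(np.asarray(P,float).reshape(-1,1,3),rv,T[:3,3],K(c),np.asarray(c['dist']))[0][:,0]
def rect(pts):
    (cx,cy),(w,h),a=cv2.minAreaRect((pts[:,:2]*1000).astype(np.float32))
    if w<h: w,h,a=h,w,a+90
    return np.round([cx,cy,w,h,(a+90)%180-90],1)  # long axis angle
def blobs(mask,z,c,amin=100):
    cs,_=cv2.findContours(mask.astype(np.uint8),cv2.RETR_EXTERNAL,cv2.CHAIN_APPROX_NONE)
    for k in cs:
        if cv2.contourArea(k)<amin: continue
        print(np.round(k[:,0].mean(0)),cv2.contourArea(k),rect(toworld(k[:,0],z,c)))
E
python3 - <<'E'
from h import *
im=cv2.imread("pics/top0.png");c=get_calibration("top")
hsv=cv2.cvtColor(im,cv2.COLOR_BGR2HSV);H,S,V=[hsv[...,i].astype(int) for i in range(3)]
print("green");blobs((abs(H-65)<15)&(S>120),.008,c)
print("black lid")
m=(V<45);m[:220]=0;m[260:]=0;m[:,:370]=0;m[:,420:]=0;blobs(m,.104,c,30)
print("brown top");m=(H>5)&(H<20)&(S>100);m[:255]=0;m[300:]=0;m[:,:370]=0;m[:,420:]=0;blobs(m,.068,c,30)
print("white");m=(S<40)&(V>140);m[:220]=0;m[300:]=0;m[:,:370]=0;m[:,420:]=0;blobs(m,.034,c,20)
cv2.imwrite("pics/crop.png",cv2.resize(im[190:350,340:500],(800,800),interpolation=cv2.INTER_CUBIC)[:600])
E
```

```text
green
[240. 251.] 2496.5 [ 5.014e+02  1.769e+02  1.617e+02  8.490e+01 -5.000e-01]
[173. 220.] 1001.5 [574.4 334.1  76.9  76.5   4.2]
[458. 211.] 423.0 [ 590.  -331.2   55.5   55.4   -2.5]
[322. 216.] 885.5 [580.2 -13.1  89.3  57.6   2.2]
[220.  86.] 3786.5 [900.4 239.4 331.3 220.7 -87. ]
black lid
[398. 241.] 192.0 [ 509.1 -170.2   35.2   31.5  -46. ]
brown top
[400. 274.] 539.0 [ 441.4 -179.1   55.3   51.5  -82.1]
white
[392. 265.] 305.5 [ 476.1 -175.9  140.8   61.1    6.7]
```

View pics/crop.png

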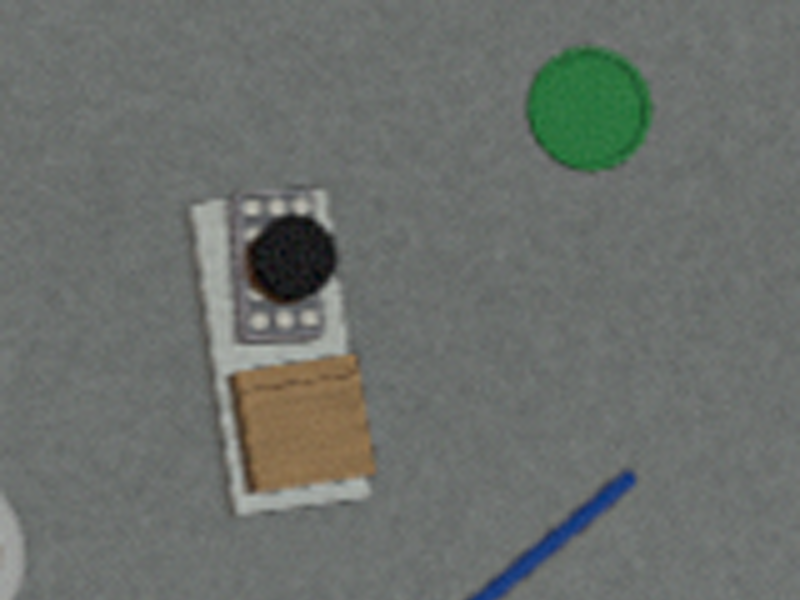

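The crop confirms the pot stands slightly right of centre on the blister bundle. I'll go to a hover where the wrist camera sees the stack.

```bash
cat >> h.py <<'E'
def move(target,yaw,s=None):
    """target TCP world m, yaw = world angle of tool -x (deg) => jaw y axis at yaw+90"""
    s=s or bot.read_state(); R=s['tcp_rot']; 
    a=np.radians(yaw); x=np.array([-np.cos(a),-np.sin(a),0]); z=np.array([0,0,-1.]); y=np.cross(z,x)
    Rt=np.c_[x,y,z]
    print("at",np.round(s['position']*1000,1),"yaw",np.round(np.degrees(np.arctan2(-R[1,0],-R[0,0])),2),"linear",np.round(R.T@(np.array(target)-s['position'])*1000,1),"rot",np.round(cv2.Rodrigues(R.T@Rt)[0].ravel(),6)*180/np.pi)
E
python3 - <<'E'
from h import *
c=get_calibration("wrist");T=c['camera_from_world'];s=bot.read_state();R=s['tcp_rot']
o=-T[:3,:3].T@T[:3,3];print("cam in tool",np.round(R.T@(o-s['position'])*1000,1));print("axes in tool",np.round(R.T@T[:3,:3].T,3))
move([.43,-.178,.26],5)
E
```

```text
cam in tool [  71.4   -0.  -162. ]
axes in tool [[ 0.    -0.965 -0.263]
 [ 1.     0.     0.001]
 [-0.001 -0.263  0.965]]
at [184.9 596.4 221.8] yaw -17.23 linear [-463.6 -667.1  -37.2] rot [ -0.09201702  -0.03552338 -22.23253862]
```

Call:
play_rows:
  fingers: [0,0,0,0,0,0,0,0,0,0,0,0,0,0,0,0,0,0,0,0]
  linear:
    - [-578,-632,-38]
    - [-578,-632,-38]
    - [-578,-632,-38]
    - [-578,-632,-38]
    - [-578,-632,-38]
    - [-578,-632,-38]
    - [-578,-632,-38]
    - [-578,-632,-38]
    - [-578,-632,-38]
    - [-578,-632,-38]
    - [-578,-632,-38]
    - [-578,-632,-38]
    - [-578,-632,-38]
    - [-578,-632,-38]
    - [-578,-632,-38]
    - [-578,-632,-38]
    - [-578,-632,-38]
    - [-578,-632,-38]
    - [-578,-632,-38]
    - [-578,-632,-38]
  rot:
    - [0,0,-22.2]
    - [0,0,-22.2]
    - [0,0,-22.2]
    - [0,0,-22.2]
    - [0,0,-22.2]
    - [0,0,-22.2]
    - [0,0,-22.2]
    - [0,0,-22.2]
    - [0,0,-22.2]
    - [0,0,-22.2]
    - [0,0,-22.2]
    - [0,0,-22.2]
    - [0,0,-22.2]
    - [0,0,-22.2]
    - [0,0,-22.2]
    - [0,0,-22.2]
    - [0,0,-22.2]
    - [0,0,-22.2]
    - [0,0,-22.2]
    - [0,0,-22.2]

```text
time_s: 2.15
position: [0.5488, -0.1766, 0.2599]
tcp_rot: [[-0.996, -0.087, -0.002], [-0.087, 0.996, 0.002], [0.002, 0.002, -1.0]]
force: [-0.5, -0.3, -0.7]
opening: 1.002
```

```bash
cat > shot.py <<'E'
import sys,pickle
from h import *
n,o=sys.argv[1:3]
c=get_calibration(n);im=capture(n);cv2.imwrite(f"pics/{o}.png",im[:,:,::-1]);pickle.dump(c,open(f"pics/{o}.pkl","wb"))
E
python3 shot.py wrist w1
```

```text
(no output)
```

View pics/w1.png

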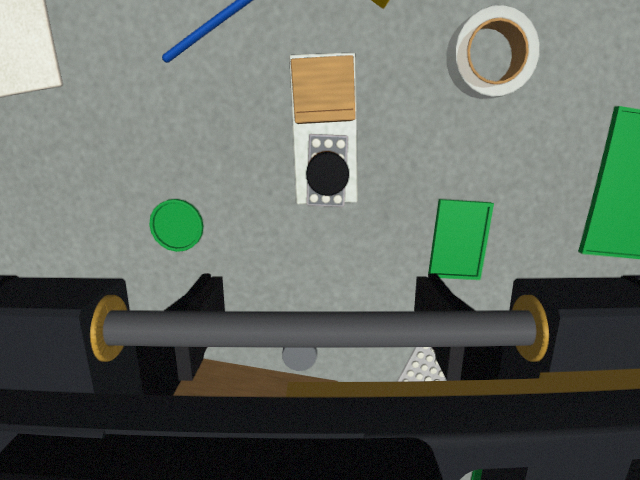

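The wrist view shows the lid at (328,173) on the bundle, the brown carton top at (323,88), the white carton spanning rows 53-204, the round tray at (177,224) and the oblong tray at (460,238).

```bash
python3 - <<'E'
from h import *
import pickle
im=cv2.imread("pics/w1.png");c=pickle.load(open("pics/w1.pkl","rb"))
hsv=cv2.cvtColor(im,cv2.COLOR_BGR2HSV);H,S,V=[hsv[...,i].astype(int) for i in range(3)]
print("green");blobs((abs(H-65)<15)&(S>120),.008,c)
def roi(m,a,b,l,r):
    n=np.zeros_like(m);n[a:b,l:r]=m[a:b,l:r];return n
print("lid");blobs(roi(V<45,130,220,280,380),.104,c,30)
print("brown");blobs(roi((H>5)&(H<22)&(S>70),30,135,270,380),.068,c,30)
m=roi((S<25)&(V>165),30,225,280,370);print("white");blobs(m,.034,c,20)
print(hsv[140,300],hsv[135,311],hsv[150,250])
cv2.imwrite("pics/crop2.png",cv2.resize(im[40:220,240:400],(533*1,600),interpolation=cv2.INTER_CUBIC))
E
```

```text
green
[460. 238.] 4057.0 [578.7 -15.   90.7  61.9   1.4]
[176. 225.] 2111.5 [ 588.6 -331.2   59.6   57.9  -43.8]
[617. 188.] 6275.5 [ 4.990e+02  1.682e+02  1.656e+02  8.090e+01 -3.000e-01]
lid
[327. 173.] 1376.5 [ 508.7 -172.8   34.1   33.5    5. ]
brown
[323.  89.] 3887.5 [ 440.5 -182.    54.2   53.3    8.2]
white
[325. 199.] 37.5 [ 541.4 -170.1    7.1    6.1  -85. ]
[337. 199.] 43.0 [ 539.8 -158.1    7.1    7.1    5. ]
[314. 198.] 43.0 [ 540.9 -182.3    7.1    7.1    5. ]
[340. 144.] 47.5 [ 486.  -160.9    7.8    7.7  -84.2]
[328. 143.] 49.5 [ 486.1 -172.7    7.8    7.7  -85. ]
[316. 142.] 48.0 [ 486.6 -184.4    7.8    6.7  -85. ]
[321. 148.] 2188.5 [ 487.2 -175.5  122.1   62.2    6.5]
[333.  61.] 128.0 [ 409.2 -178.6   69.2   30.    69.3]
[ 51   8 229] [135   6 171] [ 55  10 148]
```

View pics/crop2.png

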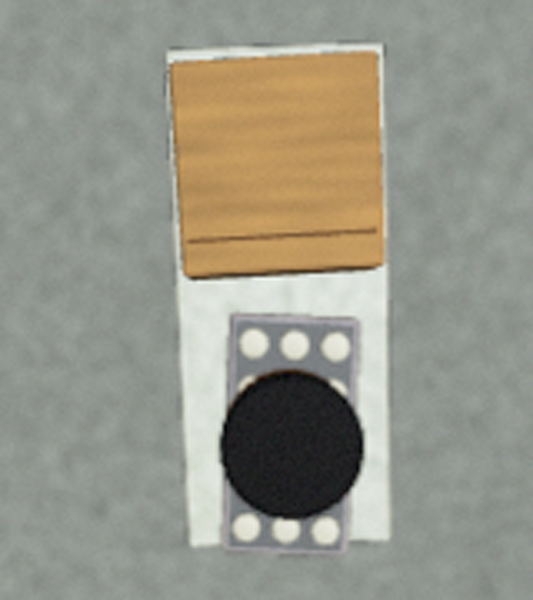

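Call:
play_rows:
  fingers: [0,0,0,0,0,0,0,0,0,0,255,255,255,255,255,255,255,255]
  linear:
    - [38.8,8.2,40]
    - [38.8,8.2,80]
    - [38.8,8.2,120]
    - [38.8,8.2,140]
    - [38.8,8.2,160]
    - [38.8,8.2,172]
    - [38.8,8.2,182]
    - [38.8,8.2,182]
    - [38.8,8.2,182]
    - [38.8,8.2,182]
    - [38.8,8.2,182]
    - [38.8,8.2,182]
    - [38.8,8.2,182]
    - [38.8,8.2,182]
    - [38.8,8.2,182]
    - [38.8,8.2,182]
    - [38.8,8.2,182]
    - [38.8,8.2,182]
  rot:
    - [0,0,0]
    - [0,0,0]
    - [0,0,0]
    - [0,0,0]
    - [0,0,0]
    - [0,0,0]
    - [0,0,0]
    - [0,0,0]
    - [0,0,0]
    - [0,0,0]
    - [0,0,0]
    - [0,0,0]
    - [0,0,0]
    - [0,0,0]
    - [0,0,0]
    - [0,0,0]
    - [0,0,0]
    - [0,0,0]

```text
time_s: 4.0
position: [0.5106, -0.1731, 0.0785]
tcp_rot: [[-0.996, -0.087, -0.0], [-0.087, 0.996, 0.0], [0.0, 0.0, -1.0]]
force: [-1.0, -0.1, -0.6]
opening: 0.403
```

Call:
play_rows:
  fingers: [255,255,255,255,255,255,255,255,255,255,255,255,255,255,255,255,255]
  linear:
    - [0,0,-10]
    - [0,0,-40]
    - [0,0,-60]
    - [-16,-40,-60]
    - [-32,-80,-60]
    - [-49,-122,-60]
    - [-65,-164,-60]
    - [-65,-164,-60]
    - [-65,-164,-30]
    - [-65,-164,0]
    - [-65,-164,25]
    - [-65,-164,45]
    - [-65,-164,55]
    - [-65,-164,60]
    - [-65,-164,63]
    - [-65,-164,63]
    - [-65,-164,63]
  rot:
    - [0,0,0]
    - [0,0,0]
    - [0,0,0]
    - [0,0,0]
    - [0,0,0]
    - [0,0,0]
    - [0,0,0]
    - [0,0,0]
    - [0,0,0]
    - [0,0,0]
    - [0,0,0]
    - [0,0,0]
    - [0,0,0]
    - [0,0,0]
    - [0,0,0]
    - [0,0,0]
    - [0,0,0]

```text
time_s: 5.7
position: [0.5901, -0.3313, 0.0167]
tcp_rot: [[-0.996, -0.087, 0.001], [-0.087, 0.996, -0.001], [-0.001, -0.001, -1.0]]
force: [0.4, -0.1, -0.5]
opening: 0.397
```

```bash
python3 shot.py wrist w2; python3 -c "
from h import *
s=bot.read_state();print(s['position'],s['force'],s['opening'])"
```

```text
[ 0.5901341  -0.33135402  0.01667859] [ 0.4732033   0.97649054 -0.24786202] 0.40109020980559057
```

View pics/w2.png

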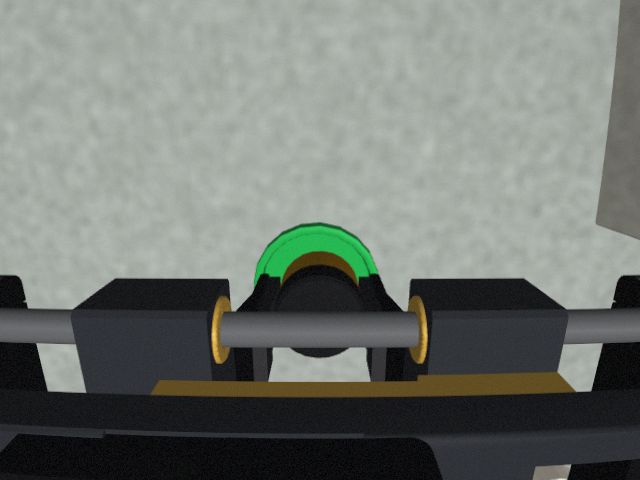

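The wrist view shows the pot centred over the round tray (both near column 317) and about 3 mm above the floor.

Call:
play_rows:
  fingers: [255,255,255,255,200,150,110,110,110,60,0,0,0,0]
  linear:
    - [0,0,1.5]
    - [0,0,3]
    - [0,0,3]
    - [0,0,3]
    - [0,0,3]
    - [0,0,3]
    - [0,0,3]
    - [0,0,3]
    - [0,0,3]
    - [0,0,-5]
    - [0,0,-25]
    - [0,0,-60]
    - [0,0,-90]
    - [0,0,-90]
  rot:
    - [0,0,0]
    - [0,0,0]
    - [0,0,0]
    - [0,0,0]
    - [0,0,0]
    - [0,0,0]
    - [0,0,0]
    - [0,0,0]
    - [0,0,0]
    - [0,0,0]
    - [0,0,0]
    - [0,0,0]
    - [0,0,0]
    - [0,0,0]

```text
time_s: 7.15
position: [0.5926, -0.3332, 0.1111]
tcp_rot: [[-0.996, -0.087, 0.008], [-0.087, 0.996, -0.007], [-0.008, -0.007, -1.0]]
force: [0.3, -0.5, 0.1]
opening: 0.928
```

```bash
python3 - <<'E'
from h import *
move([.58,-.172,.20],3)
E
python3 shot.py wrist w3; python3 shot.py top t3
```

```text
at [ 592.6 -333.2  111.1] yaw 4.98 linear [ -2.2 161.  -90.1] rot [-0.41493604  0.44816759  1.97722006]
```

View pics/w3.png

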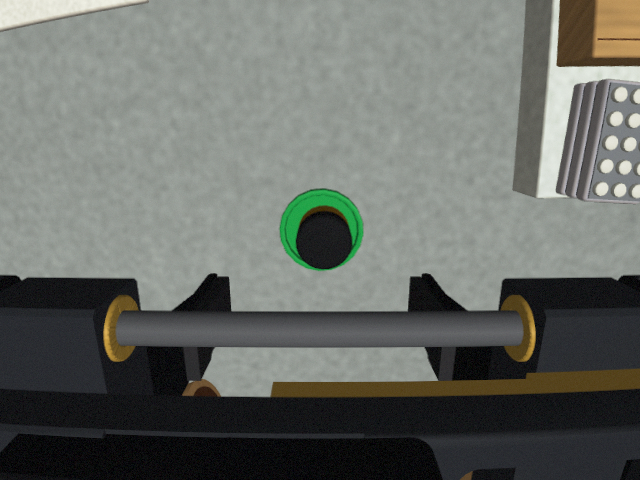

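The pot stands in the round tray at about (323,235). Next I'll look at the stack from closer.

Call:
play_rows:
  fingers: [0,0,0,0,0,0,0,0]
  linear:
    - [0,40,-50]
    - [0,80,-90]
    - [0,120,-90]
    - [-2,160,-90]
    - [-2,160,-90]
    - [-2,160,-90]
    - [-2,160,-90]
    - [-2,160,-90]
  rot:
    - [0,0,2]
    - [0,0,2]
    - [0,0,2]
    - [0,0,2]
    - [0,0,2]
    - [0,0,2]
    - [0,0,2]
    - [0,0,2]

```text
time_s: 8.05
position: [0.5776, -0.1727, 0.1946]
tcp_rot: [[-0.999, -0.05, -0.001], [-0.05, 0.999, 0.0], [0.001, 0.0, -1.0]]
force: [-0.2, 0.1, -1.0]
opening: 1.0
```

```bash
python3 shot.py wrist w4; python3 - <<'E'
from h import *
import pickle
im=cv2.imread("pics/w4.png");c=pickle.load(open("pics/w4.pkl","rb"))
hsv=cv2.cvtColor(im,cv2.COLOR_BGR2HSV);H,S,V=[hsv[...,i].astype(int) for i in range(3)]
print("green");blobs((abs(H-65)<15)&(S>120),.008,c)
print("brown");blobs((H>5)&(H<22)&(S>70)&(V>130),.068,c,800)
print("bundle grey");blobs((H>110)&(H<135)&(S>15)&(V>70),.068,c,300)
print("lid");blobs(V<45,.039,c,300)
move([.5135,-.172,.0445],3)
E
```

```text
green
[153. 214.] 1262.5 [ 587.1 -328.5   58.4   54.4   28.5]
[636. 208.] 360.0 [555.6 127.8  56.9  13.9  15.1]
[487. 221.] 5909.5 [578.8 -15.   90.3  62.3   1.6]
brown
[315.  37.] 5714.5 [ 441.1 -181.9   53.5   51.3  -82. ]
bundle grey
lid
[504. 472.] 509.0 [842.2  40.6  51.8  21.2  89.3]
[543. 323.] 6839.0 [670.9  51.5 172.8 104.2 -86.1]
[245. 394.] 53219.5 [ 742.3 -178.   709.2  245.8  -85.1]
[417. 305.] 1413.0 [639.7 -80.7 114.2  37.7 -87.5]
[222. 305.] 1423.0 [ 648.5 -257.3  116.8   37.7  -86.7]
[137. 222.] 1428.0 [ 586.6 -327.5   40.1   34.9  -60.8]
at [ 577.6 -172.7  194.7] yaw 2.86 linear [ 63.8   3.9 150.3] rot [ 0.01638659 -0.05030569 -0.13802553]
```

View pics/w4.png

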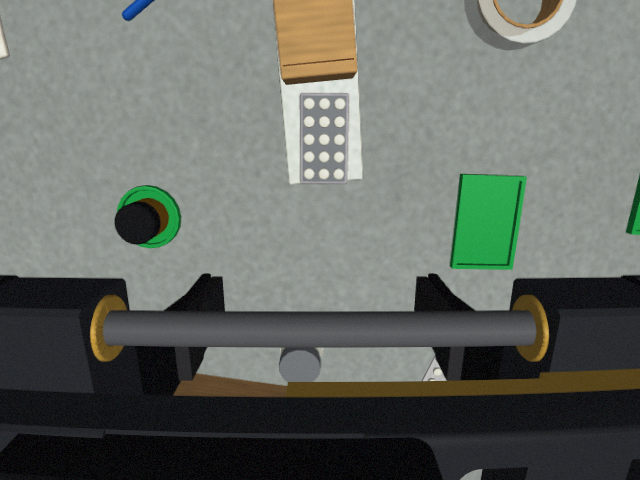

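The bundle top has corners at about (300,94), (348,94), (301,183) and (348,182), and it still sits squarely on the long carton.

```bash
python3 - <<'E'
from h import *
import pickle
c=pickle.load(open("pics/w4.pkl","rb"))
P=toworld([[300.5,94],[348.5,94],[301,183],[348.5,182]],.068,c);print(P*1000,rect(P))
P=toworld([[275,0],[281.5,80],[356,72],[354,0]],.068,c);print(P*1000)
im=cv2.imread("pics/w4.png");cv2.imwrite("pics/c4.png",cv2.resize(im[60:200,260:400],(600,600),interpolation=cv2.INTER_CUBIC))
E
```

```text
[[ 480.02192889 -190.66258757   68.        ]
 [ 478.27930902 -156.74069597   68.        ]
 [ 543.1050796  -187.78670068   68.        ]
 [ 540.56897705 -152.51317978   68.        ]] [ 510.4 -172.3   63.1   35.4    3.9]
[[ 419.3275537  -210.48980916   68.        ]
 [ 471.21261415 -204.3893852    68.        ]
 [ 463.22831324 -152.47067262   68.        ]
 [ 416.66075193 -157.00786902   68.        ]]
```

View pics/c4.png

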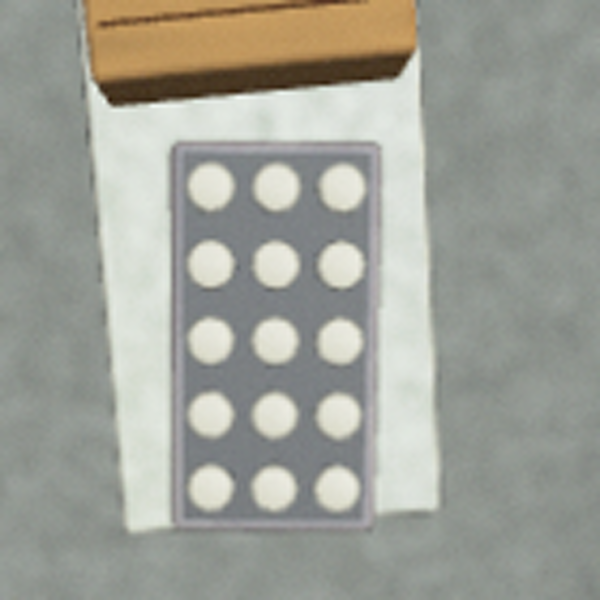

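Call:
play_rows:
  fingers: [0,0,0,0,0,0,0,0,0,0,255,255,255,255,255,255,255]
  linear:
    - [40,2,20]
    - [67,4,40]
    - [67,4,80]
    - [67,4,110]
    - [67,4,130]
    - [67,4,142]
    - [67,4,150]
    - [67,4,150]
    - [67,4,150]
    - [67,4,150]
    - [67,4,150]
    - [67,4,150]
    - [67,4,150]
    - [67,4,150]
    - [67,4,150]
    - [67,4,150]
    - [67,4,150]
  rot:
    - [0,0,0]
    - [0,0,0]
    - [0,0,0]
    - [0,0,0]
    - [0,0,0]
    - [0,0,0]
    - [0,0,0]
    - [0,0,0]
    - [0,0,0]
    - [0,0,0]
    - [0,0,0]
    - [0,0,0]
    - [0,0,0]
    - [0,0,0]
    - [0,0,0]
    - [0,0,0]
    - [0,0,0]

```text
time_s: 9.8
position: [0.5105, -0.1708, 0.0455]
tcp_rot: [[-0.999, -0.052, -0.0], [-0.052, 0.999, -0.0], [0.0, -0.0, -1.0]]
force: [0.5, 0.8, -0.1]
opening: 0.446
```

Call:
play_rows:
  fingers: [255,255,255,255,255,255]
  linear:
    - [0,0,0]
    - [0,0,0]
    - [0,0,-10]
    - [0,0,-30]
    - [0,0,-50]
    - [0,0,-50]
  rot:
    - [0,0,0]
    - [0,0,0]
    - [0,0,0]
    - [0,0,0]
    - [0,0,0]
    - [0,0,0]

```text
time_s: 10.4
position: [0.5123, -0.1717, 0.0982]
tcp_rot: [[-0.999, -0.052, 0.005], [-0.052, 0.999, -0.003], [-0.005, -0.003, -1.0]]
force: [0.2, -0.4, -0.3]
opening: 0.41
```

```bash
python3 shot.py wrist w5; python3 - <<'E'
from h import *
s=bot.read_state();print(s['opening'])
move([.5792,-.0143,.0175],1.8,s)
E
```

```text
0.4094972317902285
at [ 511.4 -171.2   97. ] yaw 2.97 linear [-75.6 153.4  79.4] rot [-0.10353347  0.16552751  1.16814635]
```

View pics/w5.png

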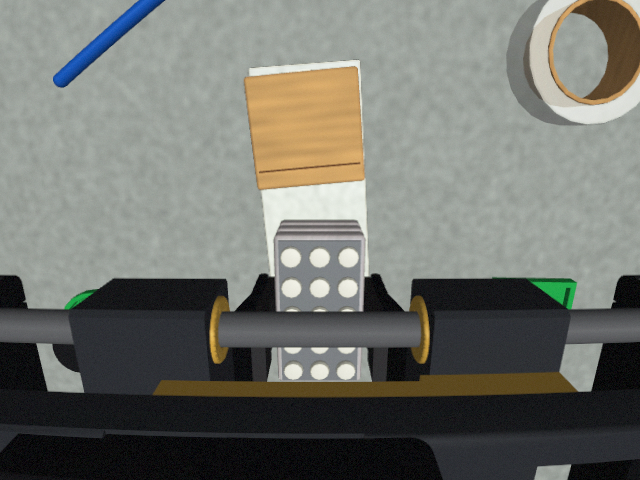

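The bundle is level between the pads and clear of the carton. I'll carry it to the oblong tray.

Call:
play_rows:
  fingers: [255,255,255,255,255,255,255,255,255,255,255,255,255]
  linear:
    - [-20,40,0]
    - [-40,80,0]
    - [-60,120,0]
    - [-76.5,153,0]
    - [-76.5,153,0]
    - [-76.5,153,20]
    - [-76.5,153,40]
    - [-76.5,153,55]
    - [-76.5,153,67]
    - [-76.5,153,74]
    - [-76.5,153,77]
    - [-76.5,153,77]
    - [-76.5,153,77]
  rot:
    - [0,0,1.2]
    - [0,0,1.2]
    - [0,0,1.2]
    - [0,0,1.2]
    - [0,0,1.2]
    - [0,0,1.2]
    - [0,0,1.2]
    - [0,0,1.2]
    - [0,0,1.2]
    - [0,0,1.2]
    - [0,0,1.2]
    - [0,0,1.2]
    - [0,0,1.2]

```text
time_s: 11.75
position: [0.5795, -0.0143, 0.019]
tcp_rot: [[-1.0, -0.031, 0.001], [-0.031, 1.0, -0.0], [-0.001, -0.0, -1.0]]
force: [0.2, -0.2, -0.5]
opening: 0.412
```

```bash
python3 shot.py wrist w6; python3 - <<'E'
from h import *
s=bot.read_state();print(s['opening'],s['force'])
move([.5792,-.0143,.0145],1.8,s)
E
```

```text
0.4147164477030959 [-0.14395486 -0.17742974 -0.6733328 ]
at [579.5 -14.2  19.2] yaw 1.77 linear [ 0.3 -0.1  4.7] rot [-0.02011082  0.07322401 -0.03265859]
```

View pics/w6.png

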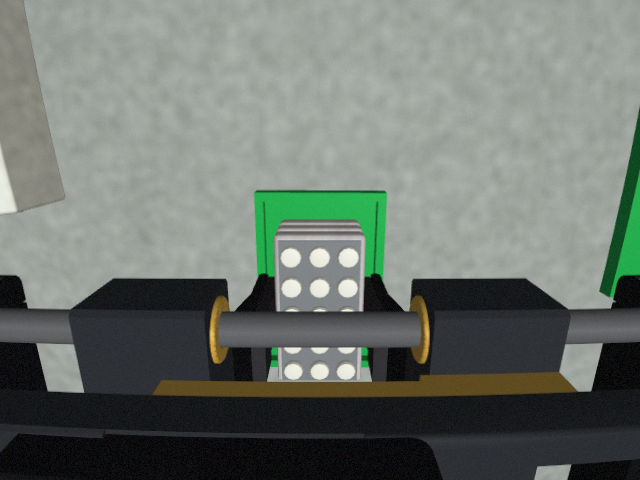

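The bundle is centred over the oblong tray: tray edges at columns 255-386, bundle at 276-364. I'll lower it the last 4 mm and release.

Call:
play_rows:
  fingers: [255,255,255,255,255,200,150,110,100,100,60,0,0,0,0]
  linear:
    - [0,0,2]
    - [0,0,4]
    - [0,0,4.3]
    - [0,0,4.3]
    - [0,0,4.3]
    - [0,0,4.3]
    - [0,0,4.3]
    - [0,0,4.3]
    - [0,0,4.3]
    - [0,0,4.3]
    - [0,0,-5]
    - [0,0,-30]
    - [0,0,-70]
    - [0,0,-100]
    - [0,0,-100]
  rot:
    - [0,0,0]
    - [0,0,0]
    - [0,0,0]
    - [0,0,0]
    - [0,0,0]
    - [0,0,0]
    - [0,0,0]
    - [0,0,0]
    - [0,0,0]
    - [0,0,0]
    - [0,0,0]
    - [0,0,0]
    - [0,0,0]
    - [0,0,0]
    - [0,0,0]

```text
time_s: 13.3
position: [0.5824, -0.0147, 0.1235]
tcp_rot: [[-0.999, -0.031, 0.01], [-0.031, 1.0, -0.002], [-0.01, -0.002, -1.0]]
force: [1.5, -0.6, 0.5]
opening: 0.955
```

```bash
python3 shot.py wrist w7; python3 - <<'E'
from h import *
move([.51,-.18,.20],8)
E
```

```text
at [580.8 -14.4 121.3] yaw 1.77 linear [  75.4 -163.5  -78.9] rot [-0.10095516  0.32068448 -6.22742098]
```

View pics/w7.png

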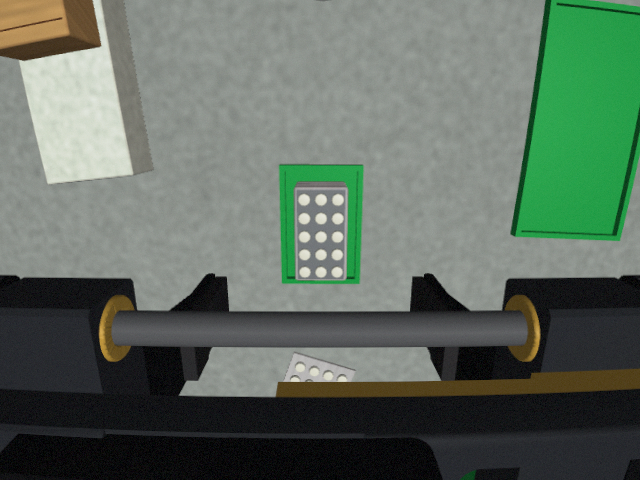

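The bundle lies flat inside the oblong tray at (320,235). On to the stack, to look at the square carton.

Call:
play_rows:
  fingers: [0,0,0,0,0,0,0,0]
  linear:
    - [19,-40,-40]
    - [38,-80,-79]
    - [57,-120,-79]
    - [75,-163,-79]
    - [75,-163,-79]
    - [75,-163,-79]
    - [75,-163,-79]
    - [75,-163,-79]
  rot:
    - [0,0,-6.2]
    - [0,0,-6.2]
    - [0,0,-6.2]
    - [0,0,-6.2]
    - [0,0,-6.2]
    - [0,0,-6.2]
    - [0,0,-6.2]
    - [0,0,-6.2]

```text
time_s: 14.15
position: [0.5091, -0.1776, 0.1968]
tcp_rot: [[-0.99, -0.14, -0.001], [-0.14, 0.99, 0.001], [0.001, 0.002, -1.0]]
force: [0.1, -0.3, -0.1]
opening: 0.999
```

```bash
python3 shot.py wrist w8; python3 - <<'E'
from h import *
import pickle
im=cv2.imread("pics/w8.png");c=pickle.load(open("pics/w8.pkl","rb"))
hsv=cv2.cvtColor(im,cv2.COLOR_BGR2HSV);H,S,V=[hsv[...,i].astype(int) for i in range(3)]
print("brown");blobs((H>5)&(H<22)&(S>70)&(V>150),.068,c,1500)
print("white");blobs((S<25)&(V>185),.034,c,1500)
move([.441,-.1815,.0445],8)
E
```

```text
brown
[326. 135.] 5231.0 [ 439.8 -181.9   53.4   52.1  -81.8]
[530.  98.] 3990.0 [390.7 -38.4  52.9  51.8  15.4]
white
[324. 215.] 5893.0 [ 506.9 -173.    75.6   60.6    7. ]
[528.  97.] 7430.5 [384.8 -20.6  80.3  79.2  27.1]
at [ 509.2 -177.6  196.9] yaw 8.09 linear [ 68.    5.6 152.5] rot [ 0.06365561 -0.05592068  0.09167325]
```

View pics/w8.png

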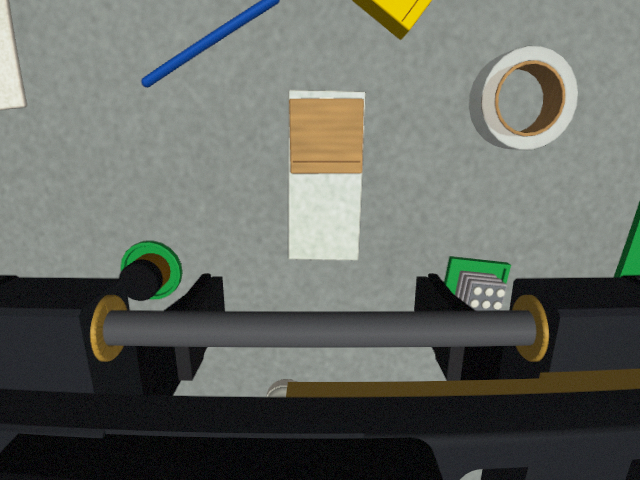

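The brown carton top spans (290-364, 98-173), square to the jaws, with its centre near (0.4405, -0.1815).

Call:
play_rows:
  fingers: [0,0,0,0,0,0,0,0,0,0,255,255,255,255,255,255,255,255,255]
  linear:
    - [40,3,20]
    - [68.5,5.8,40]
    - [68.5,5.8,80]
    - [68.5,5.8,110]
    - [68.5,5.8,130]
    - [68.5,5.8,143]
    - [68.5,5.8,152]
    - [68.5,5.8,152]
    - [68.5,5.8,152]
    - [68.5,5.8,152]
    - [68.5,5.8,152]
    - [68.5,5.8,152]
    - [68.5,5.8,152]
    - [68.5,5.8,152]
    - [68.5,5.8,152]
    - [68.5,5.8,152]
    - [68.5,5.8,130]
    - [68.5,5.8,100]
    - [68.5,5.8,100]
  rot:
    - [0,0,0]
    - [0,0,0]
    - [0,0,0]
    - [0,0,0]
    - [0,0,0]
    - [0,0,0]
    - [0,0,0]
    - [0,0,0]
    - [0,0,0]
    - [0,0,0]
    - [0,0,0]
    - [0,0,0]
    - [0,0,0]
    - [0,0,0]
    - [0,0,0]
    - [0,0,0]
    - [0,0,0]
    - [0,0,0]
    - [0,0,0]

```text
time_s: 16.1
position: [0.4422, -0.1842, 0.1]
tcp_rot: [[-0.99, -0.139, 0.005], [-0.139, 0.99, -0.004], [-0.004, -0.004, -1.0]]
force: [0.1, 0.1, -1.0]
opening: 0.619
```

```bash
python3 shot.py wrist w9; python3 - <<'E'
from h import *
s=bot.read_state();print(s['opening'])
move([.5,.3341,.20],4.2,s)
E
```

```text
0.6192659926655317
at [ 441.4 -183.7   98.8] yaw 7.97 linear [-130.1  504.4 -102.2] rot [-0.15017224  0.1642097   3.76754128]
```

View pics/w9.png

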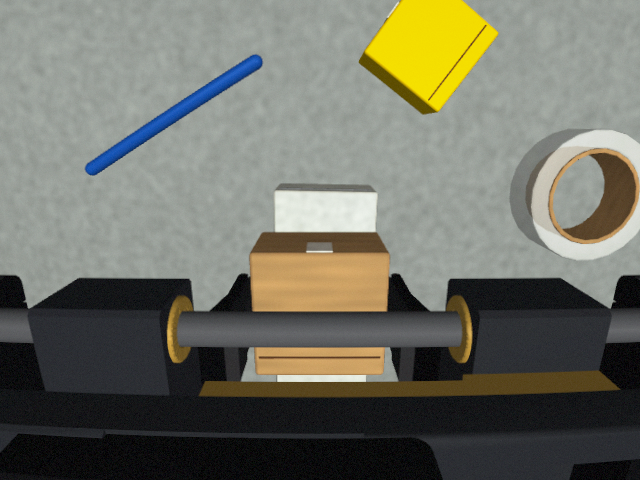

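The carton is level between the pads, gripped across 54 mm. I'll carry it towards the square tray, stopping short to measure that tray.

Call:
play_rows:
  fingers: [255,255,255,255,255,255,255,255,255,255,255,255,255,255,255,255,255,255,255]
  linear:
    - [0,0,-40]
    - [0,0,-80]
    - [-20,38,-100]
    - [-41,78,-100]
    - [-62,118,-100]
    - [-84,158,-100]
    - [-105,198,-100]
    - [-126,238,-100]
    - [-147,278,-100]
    - [-169,318,-100]
    - [-190,358,-100]
    - [-211,398,-100]
    - [-232,438,-100]
    - [-250,470,-100]
    - [-258,485,-100]
    - [-258,485,-100]
    - [-258,485,-100]
    - [-258,485,-100]
    - [-258,485,-100]
  rot:
    - [0,0,3.8]
    - [0,0,3.8]
    - [0,0,3.8]
    - [0,0,3.8]
    - [0,0,3.8]
    - [0,0,3.8]
    - [0,0,3.8]
    - [0,0,3.8]
    - [0,0,3.8]
    - [0,0,3.8]
    - [0,0,3.8]
    - [0,0,3.8]
    - [0,0,3.8]
    - [0,0,3.8]
    - [0,0,3.8]
    - [0,0,3.8]
    - [0,0,3.8]
    - [0,0,3.8]
    - [0,0,3.8]

```text
time_s: 18.05
position: [0.6285, 0.3316, 0.1973]
tcp_rot: [[-0.997, -0.071, -0.001], [-0.071, 0.997, -0.001], [0.001, -0.001, -1.0]]
force: [0.1, -0.2, -1.4]
opening: 0.617
```

```bash
python3 shot.py wrist w10; python3 - <<'E'
from h import *
import pickle
im=cv2.imread("pics/w10.png");c=pickle.load(open("pics/w10.pkl","rb"))
hsv=cv2.cvtColor(im,cv2.COLOR_BGR2HSV);H,S,V=[hsv[...,i].astype(int) for i in range(3)]
m=(abs(H-65)<15)&(S>120);print("green");blobs(m,.008,c)
s=bot.read_state();print(s['opening'])
move([.573,.333,.02],4.2,s)
E
```

```text
green
[287. 376.] 746.0 [796.6 314.8 106.8  29.6 -87.3]
[326. 150.] 7571.5 [573.2 334.2  77.5  77.1 -85.9]
[152.  74.] 14647.0 [ 5.188e+02  1.774e+02  1.269e+02  8.780e+01 -3.000e-01]
0.6191605179127523
at [628.6 331.7 197.5] yaw 4.08 linear [ 55.3   5.3 177.6] rot [-0.01976704 -0.0353515  -0.12192542]
```

View pics/w10.png

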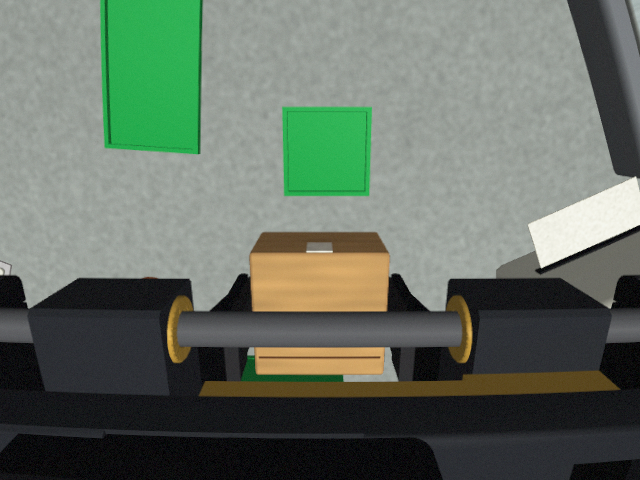

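The square tray spans (284-371, 107-195), centre (0.5732, 0.3342), aligned with the jaws.

Call:
play_rows:
  fingers: [255,255,255,255,255,255,255,255,255,255,255,255]
  linear:
    - [30,4,10]
    - [55,6.5,40]
    - [55,6.5,80]
    - [55,6.5,110]
    - [55,6.5,135]
    - [55,6.5,155]
    - [55,6.5,167]
    - [55,6.5,174]
    - [55,6.5,178]
    - [55,6.5,178]
    - [55,6.5,178]
    - [55,6.5,178]
  rot:
    - [0,0,0]
    - [0,0,0]
    - [0,0,0]
    - [0,0,0]
    - [0,0,0]
    - [0,0,0]
    - [0,0,0]
    - [0,0,0]
    - [0,0,0]
    - [0,0,0]
    - [0,0,0]
    - [0,0,0]

```text
time_s: 19.3
position: [0.5741, 0.3358, 0.0206]
tcp_rot: [[-0.997, -0.073, 0.002], [-0.073, 0.997, 0.001], [-0.002, 0.001, -1.0]]
force: [-0.2, -0.1, -0.9]
opening: 0.617
```

```bash
python3 shot.py wrist w11; python3 - <<'E'
from h import *
move([.5732,.3342,.0145],4.2)
E
```

```text
at [574.  335.8  20.5] yaw 4.17 linear [ 0.9 -1.6  6. ] rot [ 0.02773116  0.09390778 -0.02807493]
```

View pics/w11.png

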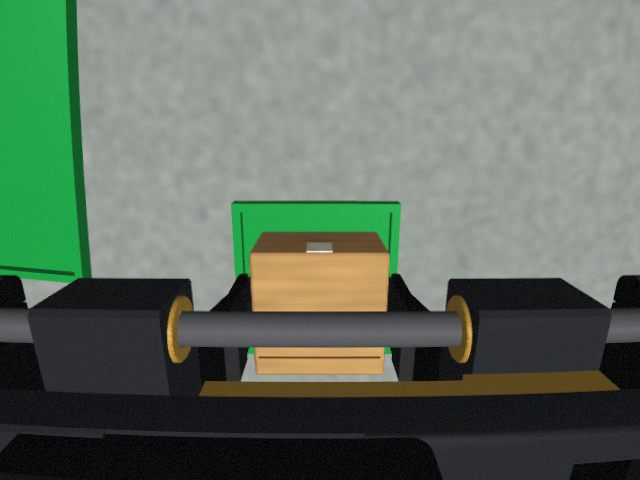

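The carton is 1.5 mm to the right of the tray centre (319 against 316.5). I'll correct that, lower it and release.

Call:
play_rows:
  fingers: [255,255,255,255,255,255,200,150,100,60,60,60,0,0,0,0]
  linear:
    - [0,-1.5,2]
    - [0,-1.5,4]
    - [0,-1.5,5.3]
    - [0,-1.5,5.6]
    - [0,-1.5,5.6]
    - [0,-1.5,5.6]
    - [0,-1.5,5.6]
    - [0,-1.5,5.6]
    - [0,-1.5,5.6]
    - [0,-1.5,5.6]
    - [0,-1.5,5.6]
    - [0,-1.5,-5]
    - [0,-1.5,-30]
    - [0,-1.5,-70]
    - [0,-1.5,-100]
    - [0,-1.5,-100]
  rot:
    - [0,0,0]
    - [0,0,0]
    - [0,0,0]
    - [0,0,0]
    - [0,0,0]
    - [0,0,0]
    - [0,0,0]
    - [0,0,0]
    - [0,0,0]
    - [0,0,0]
    - [0,0,0]
    - [0,0,0]
    - [0,0,0]
    - [0,0,0]
    - [0,0,0]
    - [0,0,0]

```text
time_s: 20.95
position: [0.5771, 0.3356, 0.1254]
tcp_rot: [[-0.997, -0.073, 0.01], [-0.073, 0.997, 0.004], [-0.011, 0.003, -1.0]]
force: [0.5, 0.0, 0.3]
opening: 0.985
```

```bash
python3 shot.py wrist w12; python3 - <<'E'
from h import *
move([.55,-.178,.20],6.7)
E
```

```text
at [575.4 334.8 122.8] yaw 4.17 linear [  62.2 -509.5  -78.5] rot [ 0.09843415  0.35689541 -2.53127024]
```

View pics/w12.png

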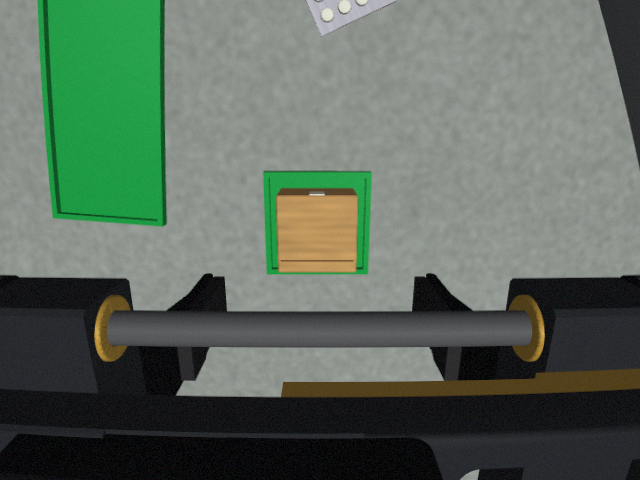

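The square carton lies flat and centred in its tray at (317,228). Back to the long carton.

Call:
play_rows:
  fingers: [0,0,0,0,0,0,0,0,0,0,0,0,0,0,0,0]
  linear:
    - [0,0,-40]
    - [0,0,-78]
    - [62,-509,-78]
    - [62,-509,-78]
    - [62,-509,-78]
    - [62,-509,-78]
    - [62,-509,-78]
    - [62,-509,-78]
    - [62,-509,-78]
    - [62,-509,-78]
    - [62,-509,-78]
    - [62,-509,-78]
    - [62,-509,-78]
    - [62,-509,-78]
    - [62,-509,-78]
    - [62,-509,-78]
  rot:
    - [0,0,-2.5]
    - [0,0,-2.5]
    - [0,0,-2.5]
    - [0,0,-2.5]
    - [0,0,-2.5]
    - [0,0,-2.5]
    - [0,0,-2.5]
    - [0,0,-2.5]
    - [0,0,-2.5]
    - [0,0,-2.5]
    - [0,0,-2.5]
    - [0,0,-2.5]
    - [0,0,-2.5]
    - [0,0,-2.5]
    - [0,0,-2.5]
    - [0,0,-2.5]

```text
time_s: 22.6
position: [0.5482, -0.1759, 0.197]
tcp_rot: [[-0.993, -0.118, -0.002], [-0.118, 0.993, 0.001], [0.001, 0.002, -1.0]]
force: [-0.1, 0.2, -0.5]
opening: 1.001
```

```bash
python3 shot.py wrist w13; python3 - <<'E'
from h import *
import pickle
im=cv2.imread("pics/w13.png");c=pickle.load(open("pics/w13.pkl","rb"))
hsv=cv2.cvtColor(im,cv2.COLOR_BGR2HSV);H,S,V=[hsv[...,i].astype(int) for i in range(3)]
print("white");blobs((S<25)&(V>180),.034,c,2500)
move([.476,-.1765,.0115],6.7)
E
```

```text
white
[328. 126.] 12992.5 [ 474.8 -177.2  139.8   61.2    7. ]
[535.  44.] 7509.0 [389.4 -20.1  80.   72.8 -80.2]
at [ 548.4 -175.9  197.2] yaw 6.81 linear [ 71.8   7.8 185.8] rot [ 0.06531719 -0.05546231  0.10886198]
```

View pics/w13.png

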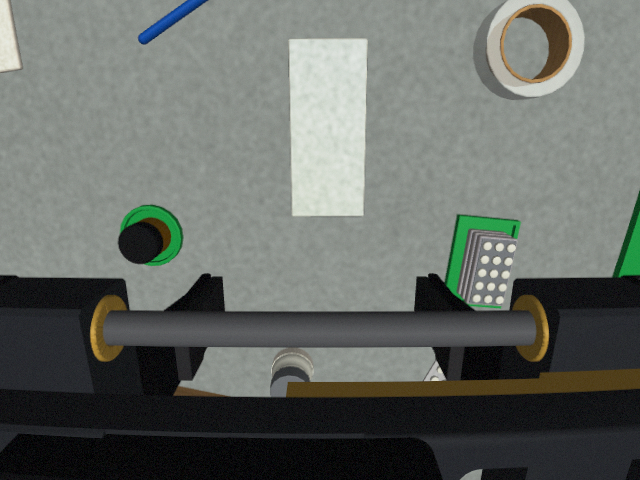

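The long carton spans (290-367, 39-216), centre (0.4748, -0.177), square to the jaws.

Call:
play_rows:
  fingers: [0,0,0,0,0,0,0,0,0,0,0,255,255,255,255,255,255,255,255,255]
  linear:
    - [40,4,20]
    - [73,7.3,40]
    - [73,7.3,80]
    - [73,7.3,120]
    - [73,7.3,150]
    - [73,7.3,170]
    - [73,7.3,180]
    - [73,7.3,185]
    - [73,7.3,185]
    - [73,7.3,185]
    - [73,7.3,185]
    - [73,7.3,185]
    - [73,7.3,185]
    - [73,7.3,185]
    - [73,7.3,185]
    - [73,7.3,185]
    - [73,7.3,185]
    - [73,7.3,165]
    - [73,7.3,135]
    - [73,7.3,135]
  rot:
    - [0,0,0]
    - [0,0,0]
    - [0,0,0]
    - [0,0,0]
    - [0,0,0]
    - [0,0,0]
    - [0,0,0]
    - [0,0,0]
    - [0,0,0]
    - [0,0,0]
    - [0,0,0]
    - [0,0,0]
    - [0,0,0]
    - [0,0,0]
    - [0,0,0]
    - [0,0,0]
    - [0,0,0]
    - [0,0,0]
    - [0,0,0]
    - [0,0,0]

```text
time_s: 24.65
position: [0.4771, -0.1806, 0.0648]
tcp_rot: [[-0.993, -0.116, 0.005], [-0.116, 0.993, -0.004], [-0.005, -0.004, -1.0]]
force: [1.9, -1.5, -2.4]
opening: 0.712
```

```bash
python3 shot.py wrist w14; python3 - <<'E'
from h import *
s=bot.read_state();print(s['opening'],s['force'])
move([.61,.175,.18],-.3,s)
E
```

```text
0.7047769500573192 [ 0.88316284 -0.09184075 -2.84221253]
at [ 476.3 -180.1   63.5] yaw 6.68 linear [-174.3  336.9 -116.8] rot [-0.13584829  0.1669599   6.97484442]
```

View pics/w14.png

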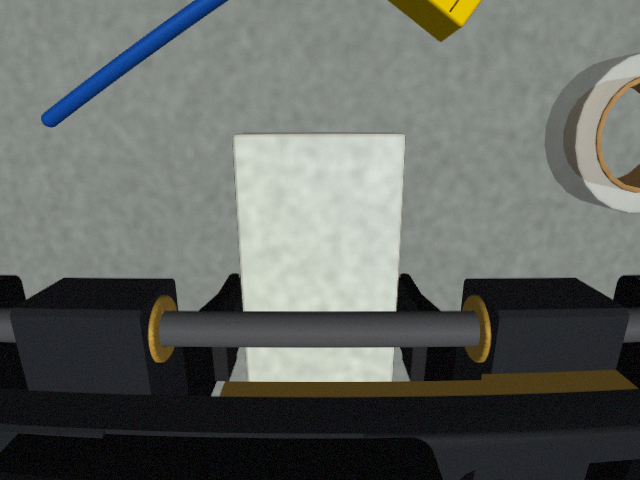

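The long carton is held level. Using the top and w10 views, the long tray centre comes to about (0.4997, 0.177), yaw -0.4. I'll carry the carton over it.

Call:
play_rows:
  fingers: [255,255,255,255,255,255,255,255,255,255,255,255,255,255,255,255,255,255,255,255]
  linear:
    - [0,0,-30]
    - [0,0,-60]
    - [-5,30,-60]
    - [-12,65,-60]
    - [-19,100,-60]
    - [-26,140,-60]
    - [-33,180,-60]
    - [-40,220,-60]
    - [-48,260,-60]
    - [-56,300,-60]
    - [-62,335,-60]
    - [-65,351,-60]
    - [-65,351,-60]
    - [-65,351,-60]
    - [-65,351,-40]
    - [-65,351,-15]
    - [-65,351,10]
    - [-65,351,25]
    - [-65,351,30]
    - [-65,351,30]
  rot:
    - [0,0,7.1]
    - [0,0,7.1]
    - [0,0,7.1]
    - [0,0,7.1]
    - [0,0,7.1]
    - [0,0,7.1]
    - [0,0,7.1]
    - [0,0,7.1]
    - [0,0,7.1]
    - [0,0,7.1]
    - [0,0,7.1]
    - [0,0,7.1]
    - [0,0,7.1]
    - [0,0,7.1]
    - [0,0,7.1]
    - [0,0,7.1]
    - [0,0,7.1]
    - [0,0,7.1]
    - [0,0,7.1]
    - [0,0,7.1]

```text
time_s: 26.7
position: [0.4986, 0.1757, 0.0317]
tcp_rot: [[-1.0, 0.009, -0.002], [0.009, 1.0, -0.0], [0.002, -0.0, -1.0]]
force: [0.1, -0.5, -2.1]
opening: 0.711
```

```bash
python3 shot.py wrist w15;python3 shot.py top t15; python3 - <<'E'
from h import *
s=bot.read_state();print(s['opening'],s['force'])
move([.4997,.1768,.0155],-.4,s)
im=cv2.imread("pics/t15.png");cv2.imwrite("pics/t15c.png",cv2.resize(im[180:320,140:340],(800,560),interpolation=cv2.INTER_CUBIC))
E
```

```text
0.7113366684557072 [ 0.63846169 -0.48886404 -2.2873958 ]
at [499.7 176.3  33. ] yaw -0.49 linear [-0.   0.5 17.5] rot [ 0.00057296  0.04577933 -0.08771984]
```

View pics/w15.png

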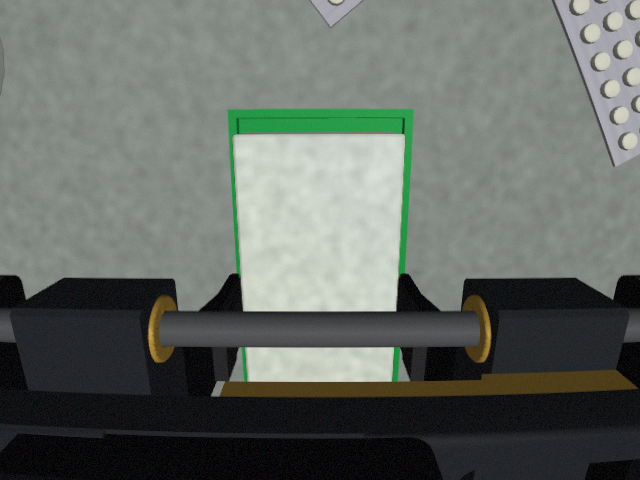

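View pics/t15c.png

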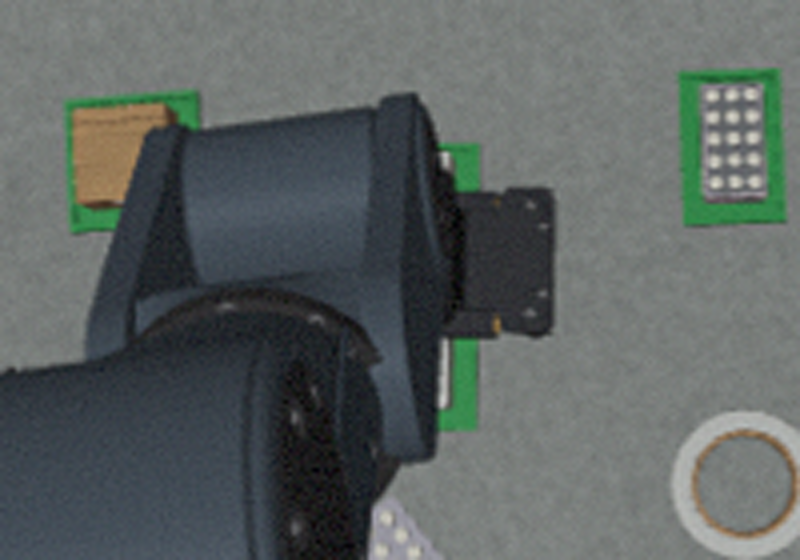

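In the wrist view the carton's near edge is at row 135 (columns 234-405), inside the tray's near rim at row 110 (columns 229-412).

```bash
python3 - <<'E'
from h import *
import pickle
c=pickle.load(open("pics/w15.pkl","rb"))
print(toworld([[229,110],[412,110]],.008,c)*1000); print(toworld([[234,134.5],[405.5,134.5]],.0545,c)*1000)
E
```

```text
[[416.35405136 134.92908013   8.        ]
 [417.07121255 219.27408946   8.        ]]
[[427.44031064 146.55238773  54.5       ]
 [427.9577238  206.59250043  54.5       ]]
```

Call:
play_rows:
  fingers: [255,255,255,255,255,255,255,200,150,60,20,0,0,0,0,0,0,0]
  linear:
    - [0,0.5,6]
    - [0,0.5,11]
    - [0,0.5,14]
    - [0,0.5,16]
    - [0,0.5,17]
    - [0,0.5,17]
    - [0,0.5,17]
    - [0,0.5,17]
    - [0,0.5,17]
    - [0,0.5,17]
    - [0,0.5,17]
    - [0,0.5,17]
    - [0,0.5,0]
    - [0,0.5,-40]
    - [0,0.5,-90]
    - [0,0.5,-130]
    - [0,0.5,-160]
    - [0,0.5,-160]
  rot:
    - [0,0,0]
    - [0,0,0]
    - [0,0,0]
    - [0,0,0]
    - [0,0,0]
    - [0,0,0]
    - [0,0,0]
    - [0,0,0]
    - [0,0,0]
    - [0,0,0]
    - [0,0,0]
    - [0,0,0]
    - [0,0,0]
    - [0,0,0]
    - [0,0,0]
    - [0,0,0]
    - [0,0,0]
    - [0,0,0]

```text
time_s: 28.6
position: [0.5024, 0.1778, 0.1972]
tcp_rot: [[-1.0, 0.007, 0.011], [0.007, 1.0, 0.001], [-0.011, 0.001, -1.0]]
force: [1.1, -0.7, 1.1]
opening: 0.997
```

Call:
play_rows:
  fingers: [0,0,0,0,0,0,0,0,0,0]
  linear:
    - [-45,0,-20]
    - [-90,0,-60]
    - [-100,0,-80]
    - [-100,0,-80]
    - [-100,0,-80]
    - [-100,0,-80]
    - [-100,0,-80]
    - [-100,0,-80]
    - [-100,0,-80]
    - [-100,0,-80]
  rot:
    - [0,0,0]
    - [0,0,0]
    - [0,0,0]
    - [0,0,0]
    - [0,0,0]
    - [0,0,0]
    - [0,0,0]
    - [0,0,0]
    - [0,0,0]
    - [0,0,0]

```text
time_s: 29.6
position: [0.5988, 0.1766, 0.2723]
tcp_rot: [[-1.0, 0.007, -0.0], [0.007, 1.0, -0.0], [0.0, -0.0, -1.0]]
force: [0.7, 0.1, 0.8]
opening: 1.0
```

```bash
python3 shot.py wrist w16;python3 shot.py scene s16;python3 - <<'E'
from h import *
import pickle
im=cv2.imread("pics/s16.png");cv2.imwrite("pics/s16c.png",cv2.resize(im[180:330,110:540],(800,279),interpolation=cv2.INTER_CUBIC))
E
```

```text
(no output)
```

View pics/w16.png

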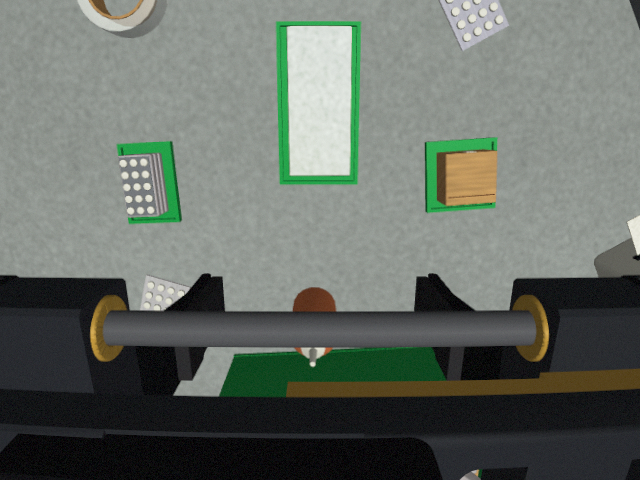

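View pics/s16.png

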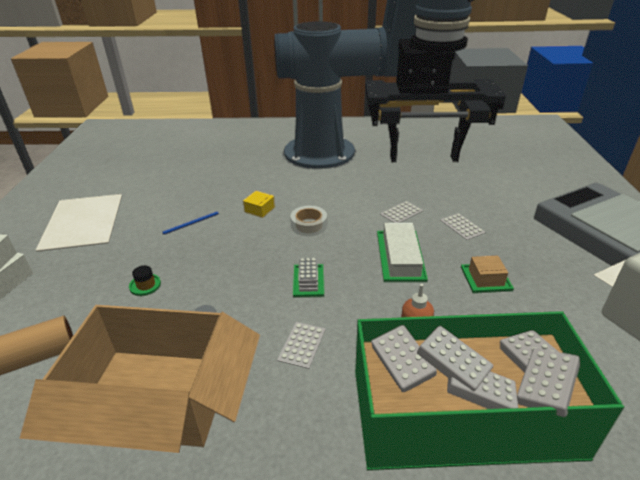

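View pics/s16c.png

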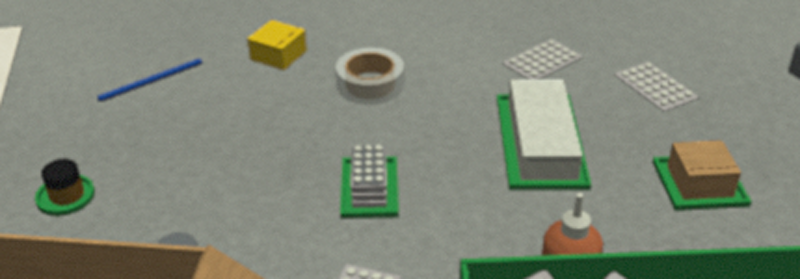

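All four packs sit in their trays in both views. One numeric check of the pot and the bystanders remains.

```bash
python3 - <<'E'
from h import *
import pickle
im=cv2.imread("pics/w13.png");c=pickle.load(open("pics/w13.pkl","rb"))
g=cv2.cvtColor(im,cv2.COLOR_BGR2GRAY)
m=np.zeros(g.shape,bool);m[215:270,110:170]=(g<45)[215:270,110:170];m=cv2.morphologyEx(m.astype(np.uint8),cv2.MORPH_OPEN,np.ones((5,5)));blobs(m,.039,c)
a=cv2.imread("pics/scene0.png").astype(int);b=cv2.imread("pics/s16.png").astype(int)
d=abs(a-b).max(2);print("diff roll",(d[200:238,285:330]>50).sum(),"bottle",(d[283:318,398:438]>50).sum(),"yellow",(d[188:218,240:278]>50).sum())
E
```

```text
[141. 242.] 1393.5 [ 586.5 -327.2   40.9   35.5  -61.3]
diff roll 0 bottle 0 yellow 5
```

```bash
python3 -c "
from rig import bot
print(bot.hand_in())"
```

```text
the job is handed in; nothing more can be done
None
```

I took the stack apart in the order you gave and set all four packs upright and flat in their matching trays. The job was handed in at about 30 s, with the gripper open and clear of everything.

- **Packs:** The last wrist and scene pictures show all four packs sitting flat inside their rims. The long carton measured about 1 mm off its tray's centre just before release.
- **Pot:** The numeric check was rougher than the others, because the lid's mask came out stretched (41 x 35 mm) by the dark side wall. It put the pot 3 to 4 mm off centre at most, against 8 mm of room.
- **Bystanders:** The tape roll and squeeze bottle showed no change between the first and last scene pictures, and the yellow look-alike was not touched.
- **Forces:** The wrist forces reported after each move stayed at a few newtons.
- **Disagreements:** The top and wrist cameras differed by 1 to 3 mm for most items. For the long tray they differed by up to 9 mm in one partial view, so I settled its position with close wrist views.

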